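# Pivot a light-bar housing past the post into its assembly bay

## Task

Push the long grey light-bar housing into the red-floored bay of the assembly fixture: angle one end in behind the yellow-capped post first, while the other end is still outside the bay, then swing that other end in, and leave the bar at rest lying fully home between the two blue cheeks, flat against the aluminium fence. Push it along the bench with the fingers and never lift or tip it, and leave the other things on the bench where they are.

Things in the scene. Friction and masses are not known exactly. Their poses are not given: they have to be found in the camera images.
- bar: Loose LED light-bar housing: plain rigid bar 240 mm long x 36 wide x 28 high (all sizes in mm), 0.28 to 0.56 kg, grey with black end caps and a white strip on top, flat on the bench in front of the bay, offset to the side away from the post. Origin: centre of its underside; own y along its length, x across, z up. Symmetric: either end may lead. Ordinary sliding friction.
- bar_end_a (a point): Centre of the bar's end face at its own +y end, 14 above its underside.
- bar_end_b (a point): Centre of the bar's end face at its own -y end, 14 above its underside.
- fixture: Fixed U-shaped bay, open towards the robot. Origin: on the bench at the middle of the fence's inner face; x into the fence (away from robot), y along it to the robot's left, z up. Aluminium fence 22 thick, 40 high, 308 long. Blue cheeks, 22 thick, 34 high, close the ends: inner faces at y = +132 and -132, from x = -40 to 0. Floor is the bench, with a red mark of no height.
- home (a point): Where the bar's body origin lies when it is fully home: on the bench, fixture x = -18, y = 0. The bar has 12 of play each way along y between the cheeks.
- post: Fixed upright steel post with a yellow cap, 18 in diameter, 46 high, standing on the bench in front of the bay, at fixture x = -80 and either y = +82 or y = -82. Origin: on its axis at the bench, axes parallel to the fixture's. (A flush brass disc of no height marks the other place.)
- spool: Bystander to leave alone: aluminium solder spool, 52 dia x 50 high mm; origin at the centre of its underside.
- tape: Bystander to leave alone: green tape ring, 60 dia x 18 high mm; origin at the centre of its underside.
- flux: Bystander to leave alone: amber bottle, 36 dia x 85 high mm; origin at the centre of its underside.
- driver: Bystander to leave alone: orange-handled screwdriver lying flat, about 200 mm long; origin at the middle of its length, underside.
- lens: Bystander to leave alone: round black disc with red lens, 56 dia x 20 high mm; origin at the centre of its underside.
- cup: Bystander to leave alone: open steel cup, 66 dia x 60 high mm; origin at the centre of its underside.
Things that resemble listed ones, but are neither listed nor needed, are in the scene too. What is shaped like the post but purple is not meant.

How it is judged:
On the way:
1. one end of the bar is in behind the post while the other end is still outside the bay (((x of bar_end_a in the frame of post above 0.015 m and x of bar_end_b in the frame of fixture below -0.058 m) or (x of bar_end_b in the frame of post above 0.015 m and x of bar_end_a in the frame of fixture below -0.058 m))), for 0.05 s.
At the end, for the whole second after the job is handed in: The bar lies flat and at rest on the bench between the cheeks (centre within 16 mm of the bay's middle), its long side against the fence: centre within 6 mm of fully home and parallel to the fence within 0.045 rad (x of bar in the frame of fixture between -0.024 and -0.014 m and y of bar in the frame of fixture between -0.016 and 0.016 m and angle between the y axis of bar and the y axis of fixture, either way round below 0.045 rad and height (world z) of bar below 0.004 m and angle between bar's own z axis and vertical below 0.05 rad and linear speed of bar below 0.01 m/s and angular speed of bar below 0.05 rad/s); the robot touches nothing.
It fails at once if the bar is lifted off the bench (an end rises more than 10 mm) (height (world z) of any of bar_end_a, bar_end_b above 0.024 m).
It fails at once if the bar is tipped by more than 0.2 rad (angle between bar's own z axis and vertical above 0.2 rad).
It fails at once if a bystander (spool, tape, flux, driver, lens or cup) is moved more than 20 mm (distance of any of spool, tape, flux, driver, lens, cup from where it was at the start of the episode above 0.02 m).
It also fails if it takes over 58 s, if anything falls off the work surface, if the arm or the gripper's body presses on something with over 40 N, if the wrist force passes 120 N, or if a joint passes its speed limit or range.

## Robot

A 7-joint arm with a two-finger parallel gripper is mounted at the origin on the work surface. World frame = base frame: x ahead of the robot, y to its left, z up, the work surface at z = 0. Lengths are in m, angles in rad, forces in N, time in s.
With the tool pointing down it reaches from about 0.425 to 0.95 m from the base axis. Payload 4.7 kg.
Tool frame: the origin (TCP) lies on the centre line of the jaws, within the pads' length; the fingertips stand robot.nose_length ahead of it and the grasp point (between the pads) lies 8 mm behind it (robot.nose_length is the distance from the TCP to the fingertips, in m); z points along the fingers, y is the line along which they close (so a half turn about z gives the same grasp; the last joint's range is limited). The gripper opens to 85 mm and grips with 20 to 120 N. Pads are 22 mm wide; open, the fingers measure 114 mm over their backs; the gripper's body (76 mm by 85 mm) begins 54 mm behind the grasp point. The pads swing forward as they close: fully open they stand 13 mm farther back than shut.
Start: joints at [-1.161, 0.469, -0.049, 1.532, 0.024, 1.141, -0.082], TCP at [0.287, 0.611, 0.242] pointing down, gripper open.
Joint ranges: [-2.59, 2.59], [-0.33, 1.99], [-1.39, 1.29], [0.1, 2.45], [-1.04, 4.18], [0.21, 1.99], [-2.66, 2.66]. Speed limits (rad/s): [2.57, 2.57, 3.14, 3.14, 3.14, 3.14, 3.14].

## Interface

Orientations are given as [roll, pitch, yaw] about the fixed x, y, z axes, in that order (R = Rz(yaw) Ry(pitch) Rx(roll)).
In Python, from plant import robot gives the robot as it stands. Calls block until the motion is done:
- robot.goto(position, orientation): joint-space move of the TCP to a pose.
- robot.move_straight(position, vel=0.15, attitude=None, contact_N=None): straight line of the TCP; attitude=None keeps the orientation; vel is the mean speed in m/s. With contact_N (N) it stops when the force on the tool has changed by that much, and returns True; else False.
- robot.move_joints(angles): joint-space move.
- robot.grip(opening, strength=None): opening from 0.0 (shut) to 1.0 (fully open); strength is the grip in N (None keeps the last); returns when the fingers have stopped.
- robot.sleep(seconds).
- robot.inverse_kinematics(position, orientation): joint angles nearest the present ones, or None.
- robot.sense(): the state.
- robot.grab_frame(name): name is "scene" or "top" or "wrist"; returns a dict with "image" (480x640x3 uint8, red, green, blue), "range_z" (480x640 float32, m along the optical axis (not along the pixel's ray), 0 where there is no reading), "fx", "fy", "cx", "cy" (pixels), "R" (3x3) and "t" (3): a world point X has camera coordinates R X + t. Camera axes: x right, y down, z forward; pixel columns grow to the right and rows downward; lengths in m; the calibration is good to about 2 mm. A picture is of the moment at which its call begins.
A pose or a line that the arm cannot do raises robot.IKError and nothing moves.
- robot.close_job(): hands the job in; it is judged then, once.
The state is a dict: "t": time; "joint_pos": joint angles; "joint_velocities": joint speeds; "effort": joint torques, N m; "tcp_pos": TCP position; "tcp_rot": TCP orientation; "wrist_force": force on the tool from outside, world axes, zero at the start; "torque": the same for the moment, N m; "opening": opening from 0.0 (shut) to 1.0 (fully open); "gripper_force": force on a finger pad.
Only numpy, scipy, OpenCV 4.12 (cv2) and the standard library are available. Lean on these libraries where they do the work, as an engineer would, in place of code of your own. Each camera call takes 0.05 s, during which the arm holds its last target. There are 200 camera calls.

## Working session

There is one attempt and no reset: what is moved stays moved. The work goes in short steps, each a Python script; the robot and the scene stay as the last script left them, time stands still between calls to the robot, and variables do not carry over. Pictures are saved under pics/ and viewed, at most 10 in all, crops included, and the job is handed in when it is done.

```bash
mkdir -p pics; ls; cat > h.py <<'E'
import numpy as np, cv2
from plant import robot
def snap(name,fn):
    f=robot.grab_frame(name); cv2.imwrite('pics/'+fn+'.png',cv2.cvtColor(f['image'],cv2.COLOR_RGB2BGR)); np.save('pics/'+fn+'.npy',f,allow_pickle=True); return f
def world(f):
    z=f['range_z']; v,u=np.mgrid[:480,:640]
    P=np.stack([(u-f['cx'])/f['fx']*z,(v-f['cy'])/f['fy']*z,z],-1)
    return (P-np.array(f['t']))@np.array(f['R'])
E
python3 - <<'E'
from h import *
f=snap('top','top0'); snap('scene','scene0'); s=robot.sense(); print(s['t'],s['tcp_pos'],s['tcp_rot'],robot.nose_length)
print(f['fx'],f['R'],f['t'],np.median(f['range_z']))
E
```

```text
pics
0.1 [0.28652991 0.61061736 0.24135477] [-3.13982425e+00  5.05414696e-05  2.70284226e+00] 0.011
538.6127526797221 [[ 0.0148324  -0.99982398 -0.01148925]
 [-0.98343086 -0.012511   -0.1808514 ]
 [ 0.18067582  0.01398134 -0.98344332]] [-0.01050315  0.59422296  1.31657703] 1.4161777
```

View pics/top0.png

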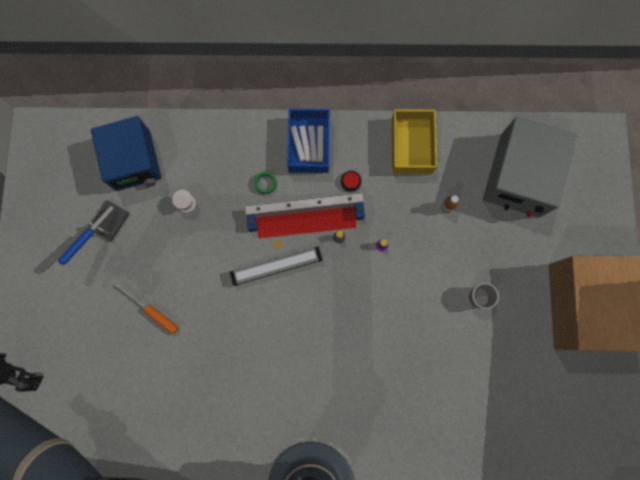

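View pics/scene0.png

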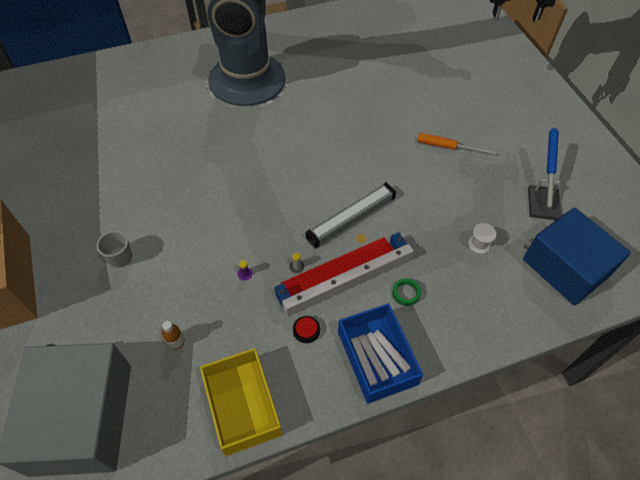

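The top view shows the bar at about (276,266), the bay at (305,215), the real post at (340,236) on the right, the purple decoy at (383,244) and the brass disc at (278,244). Next I'll measure these in world coordinates.

```bash
cat > m.py <<'E'
from h import *
def rect(P):
    (c,s,a)=cv2.minAreaRect((P[:,:2]*1000).astype(np.float32)); 
    b=cv2.boxPoints((c,s,a)); e=[b[1]-b[0],b[2]-b[1]]; l=max(e,key=np.linalg.norm); l=l if l[1]>0 else -l
    return np.array(c)/1000,sorted(s),np.arctan2(-l[0],l[1])  # yaw of long axis from +y
def barpose(f,c=None):
    W=world(f); z=W[...,2]; v,u=np.mgrid[:480,:640]
    m=(z>.020)&(z<.034)&(W[...,0]>.3)&(W[...,0]<.9)&(abs(W[...,1])<.4)
    n,l,st,ce=cv2.connectedComponentsWithStats(m.astype(np.uint8))
    return [(rect(W[l==i]),st[i,4],ce[i].round()) for i in range(1,n) if st[i,4]>150]
E
python3 - <<'E'
from m import *
f=np.load('pics/top0.npy',allow_pickle=True).item(); W=world(f); im=f['image'].astype(int)
for b in barpose(f): print('bar?',b)
r,g,b=im[...,0],im[...,1],im[...,2]
v,u=np.mgrid[:480,:640]
m=(r>120)&(g<60)&(b<60)&(u>240)&(u<360)&(v>200)&(v<245); P=W[m]; print('red',rect(P),np.median(P[:,2]))
m=(W[...,2]>.036)&(W[...,2]<.045)&(u>235)&(u<375)&(v>180)&(v<230); n,l,st,_=cv2.connectedComponentsWithStats(m.astype(np.uint8)); k=1+st[1:,4].argmax(); P=W[l==k]; print('fence',rect(P),len(P),np.median(P[:,2]))
for nm,(a,c) in dict(post=(340,236),purple=(383,244)).items():
    m=(abs(u-a)<12)&(abs(v-c)<12)&(W[...,2]>.03); P=W[m]; print(nm,P.mean(0),P.min(0),P.max(0),len(P))
m=(abs(u-278)<8)&(abs(v-244)<8)&(r>b+50); print('brass',W[m].mean(0),m.sum())
m=(abs(u-340)<10)&(abs(v-236)<12)&(r>b+60)&(g>b+30); print('cap',W[m].mean(0),np.median(W[m],0),m.sum())
E
```

```text
bar? ((array([0.54051837, 0.09847093]), [37.5247802734375, 238.9689483642578], np.float32(0.29977822)), np.int32(1272), array([276., 265.]))
bar? ((array([0.39040204, 0.37712717]), [23.501100540161133, 66.27635192871094], np.float32(-0.6417856)), np.int32(196), array([165., 322.]))
red (array([0.54200507, 0.05241029]), [247.60983276367188, 336.400146484375], np.float32(1.2978742)) 0.0009941630816673475
fence (array([0.69247986, 0.02704015]), [50.150184631347656, 306.41497802734375], np.float32(0.1615216)) 897 0.040403309693667205
post [ 0.60366968 -0.06099732  0.12908943] [ 0.34665935 -0.07096864  0.03022783] [ 0.63058403 -0.0214745   1.40212427] 48
purple [ 0.59442813 -0.1731006   0.07229457] [ 0.34665935 -0.18614185  0.0300348 ] [ 0.6090518  -0.0214745   1.40212427] 47
brass [0.6005832  0.09934021 0.00116109] 53
cap [ 0.62180085 -0.06346934  0.04451381] [ 0.62188472 -0.06298845  0.04523118] 38
```

```bash
python3 - <<'E'
from m import *
robot.goto([0.52,0.05,0.42],[np.pi,0,1.57]); robot.grip(0.0)
f=snap('wrist','w0'); s=robot.sense(); print(s['t'],s['tcp_pos'],s['joint_pos'])
for b in barpose(f): print(b)
f=snap('top','top1')
for b in barpose(f): print(b)
E
```

```text
3.175 [0.51999572 0.04998222 0.42000511] [-0.64440858  0.10068029  0.52265713  1.64471955 -0.05088456  1.40975249
 -0.11665186]
((array([0.54241254, 0.09895597]), [36.49140930175781, 240.1728515625], np.float32(0.29657406)), np.int32(5364), array([337., 128.]))
((array([0.67344366, 0.02514438]), [41.295013427734375, 307.3540344238281], np.float32(0.12523155)), np.int32(1149), array([442., 179.]))
((array([0.82203857, 0.04390747]), [72.76065063476562, 146.25689697265625], np.float32(-0.7230518)), np.int32(511), array([536., 189.]))
((array([ 0.86091486, -0.03041439]), [1.2426419258117676, 76.1767807006836], np.float32(-1.5697317)), np.int32(154), array([567., 232.]))
((array([ 0.77547076, -0.09394536]), [40.042396545410156, 41.00361633300781], np.float32(0.4654297)), np.int32(327), array([498., 273.]))
((array([ 0.82444318, -0.23178589]), [71.94762420654297, 143.26055908203125], np.float32(-0.76930034)), np.int32(589), array([522., 354.]))
((array([ 0.86019257, -0.31067422]), [4.573035717010498, 78.67383575439453], np.float32(1.5653486)), np.int32(288), array([534., 398.]))
((array([0.56796478, 0.00743468]), [36.114013671875, 48.93915939331055], np.float32(0.29973915)), np.int32(233), array([312., 255.]))
((array([0.38917294, 0.37705078]), [23.763912200927734, 65.94812774658203], np.float32(-0.59786445)), np.int32(189), array([166., 323.]))
```

View pics/w0.png

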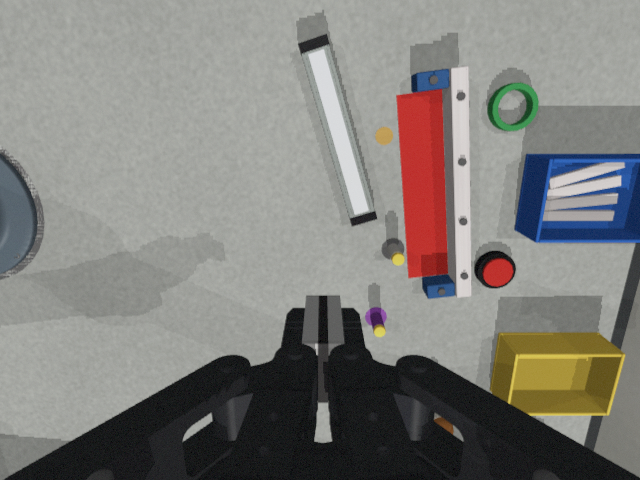

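The wrist view shows the whole bar at (338,130), the fence at (462,180), the cheeks at (432,80) and (438,287), the post at (395,253) and the brass disc at (384,135). I'll fit the fixture from this view.

```bash
python3 - <<'E'
from m import *
f=np.load('pics/w0.npy',allow_pickle=True).item(); W=world(f); im=f['image'].astype(int)
r,g,b=im[...,0],im[...,1],im[...,2]; v,u=np.mgrid[:480,:640]; ok=f['range_z']>0
m=ok&(W[...,2]>.037)&(W[...,2]<.044)&(u>440)&(u<475)&(v>60)&(v<300); P=W[m]; print('fence',rect(P),len(P),np.median(P[:,2]))
m=ok&(W[...,2]>.031)&(W[...,2]<.0365)&(u>405)&(u<455)&(v>60)&(v<300)&(b>r+20)
for q in (m&(v<180),m&(v>180)): P=W[q]; print('cheek',rect(P),len(P))
m=ok&(r>120)&(g<60)&(b<60)&(u>390)&(u<455)&(v>85)&(v<285)&(abs(W[...,2])<.01); P=W[m]; print('red',rect(P))
m=ok&(abs(u-384)<14)&(abs(v-135)<14)&(r>b+60); brass=W[m].mean(0); print('brass',brass)
m=ok&(abs(u-398)<12)&(abs(v-259)<12)&(r>b+60)&(g>b+40)&(W[...,2]>.043); cap=np.median(W[m],0); print('cap',cap,m.sum())
d=brass-cap; print(np.arctan2(-d[0],d[1]),np.hypot(d[0],d[1]))
E
```

```text
fence (array([0.69437616, 0.02777962]), [42.670291900634766, 307.4860534667969], np.float32(0.11942136)) 3912 0.0400338735936595
cheek (array([0.65486841, 0.16685504]), [21.76434326171875, 39.50813674926758], np.float32(-1.4579852)) 554
cheek (array([ 0.69074213, -0.11625315]), [22.110607147216797, 40.31584167480469], np.float32(-1.4559319)) 350
red (array([0.66379883, 0.02382984]), [58.8439826965332, 263.6524658203125], np.float32(0.12507625))
brass [0.60337502 0.09921222 0.00078145]
cap [ 0.62368981 -0.06299304  0.04601102] 117
0.12459250346608225 0.16347242740833384
```

```bash
cat > p.py <<'E'
from m import *
YF=.1255; OF=np.array([.6927,.0279]); c,s=np.cos(YF),np.sin(YF); RF=np.array([[c,-s],[s,c]])
R2=lambda a:np.array([[np.cos(a),-np.sin(a)],[np.sin(a),np.cos(a)]])
w=lambda p:OF+RF@np.array(p)
def look(fn):
    robot.goto([0.52,0.05,0.42],[np.pi,0,1.57]); f=snap('wrist',fn)
    return bar(f)
def bar(f):
    L=[b for b in barpose(f) if 225<b[0][1][1]<250 and 30<b[0][1][0]<42]
    for (cc,sz,a),n,_ in L:
        p=RF.T@(cc-OF); th=a-YF; print('bar F',p.round(4),'th',round(float(th),3),np.round(sz),n)
        for k in (1,-1): print('  end',k,(p+R2(th)@[0,.12*k]).round(4))
    return (p,th) if L else None
def push(a,b,yaw,vel=.06,z=.017):  # fixture-frame start/end, tool x along fixture-frame yaw
    o=[np.pi,0,yaw+YF]
    robot.goto([*w(a),.10],o); robot.move_straight([*w(a),z],vel=.12)
    F=[]; 
    robot.move_straight([*w(b),z],vel=vel); print('force',robot.sense()['wrist_force'].round(1))
    d=(np.array(a)-b); d=d/np.linalg.norm(d)
    robot.move_straight([*w(np.array(b)+.012*d),z],vel=.1); robot.move_straight([*w(np.array(b)+.012*d),.12],vel=.2)
E
python3 - <<'E'
from p import *
p,th=np.array([-.1402,.0894]),.171
q=lambda l:p+R2(th)@l
push(q([-.018-.011-.022,-.06]),q([-.018-.011+.036,-.06]),th)
print(look('w1'),robot.sense()['t'])
E
```

```text
force [-0.1  0.1 -0.1]
bar F [-0.1166  0.0957] th 0.39 [ 37. 240.] 5531
  end 1 [-0.1622  0.2067]
  end -1 [-0.071  -0.0153]
(array([-0.11661293,  0.09569387]), np.float32(0.3899009)) 8.5417
```

```bash
python3 - <<'E'
from p import *
p,th=np.array([-.1166,.0957]),.390
q=lambda l:p+R2(th)@l
push(q([0,.12+.0145+.022]),q([0,.12+.0145-.06]),th)
print(look('w2'),robot.sense()['t'])
E
```

```text
force [-1.8  1.6  2.8]
bar F [-0.094   0.0402] th 0.39 [ 36. 241.] 5017
  end 1 [-0.1396  0.1512]
  end -1 [-0.0484 -0.0708]
(array([-0.09404203,  0.04023708]), np.float32(0.38977894)) 14.525
```

```bash
python3 - <<'E'
from p import *
p,th=np.array([-.0940,.0402]),.390
q=lambda l:p+R2(th)@l
push(q([0,.12+.0145+.018]),q([0,.12+.0145-.053]),th)
print(look('w3'),robot.sense()['t'])
E
```

```text
force [0.1 2.8 2.4]
bar F [-0.0741 -0.0087] th 0.389 [ 37. 240.] 4647
  end 1 [-0.1195  0.1023]
  end -1 [-0.0286 -0.1198]
(array([-0.07408325, -0.00871853]), np.float32(0.38858566)) 20.1917
```

View pics/w3.png

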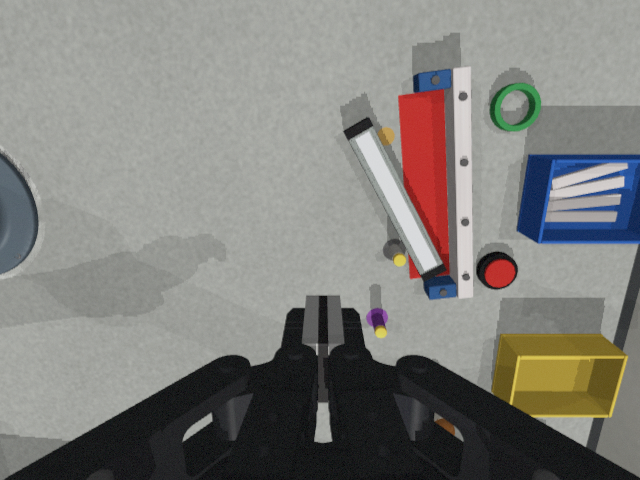

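The lower end of the bar at (430,268) is behind the post and the other end is outside the bay at (358,127), so the first condition is met. Now I'll swing the outer end in.

```bash
python3 - <<'E'
from p import *
push([-.150,.052],[-.063,.052],.15)
print(look('w4'),robot.sense()['t'])
E
```

```text
force [-1.2  0.  -1.3]
None 26.0333
```

```bash
python3 - <<'E'
from p import *
f=np.load('pics/w4.npy',allow_pickle=True).item(); W=world(f)
im=f['image'].astype(int); b=im[...,2]-im[...,0]; z=W[...,2]
P=W-np.array([*OF,0]); X=P[...,0]*c+P[...,1]*s; Y=-P[...,0]*s+P[...,1]*c
m=(z>.022)&(z<.0305)&(X>-.12)&(X<.0)&(abs(Y)<.131)
n,l,st,_=cv2.connectedComponentsWithStats(m.astype(np.uint8)); k=1+st[1:,4].argmax()
print(cv2.minAreaRect(np.stack([X[l==k],Y[l==k]],-1).astype(np.float32)*1000))
E
```

```text
((-32.495174407958984, -11.79156494140625), (37.26833724975586, 238.59127807617188), 0.4591803252696991)
```

View pics/w4.png

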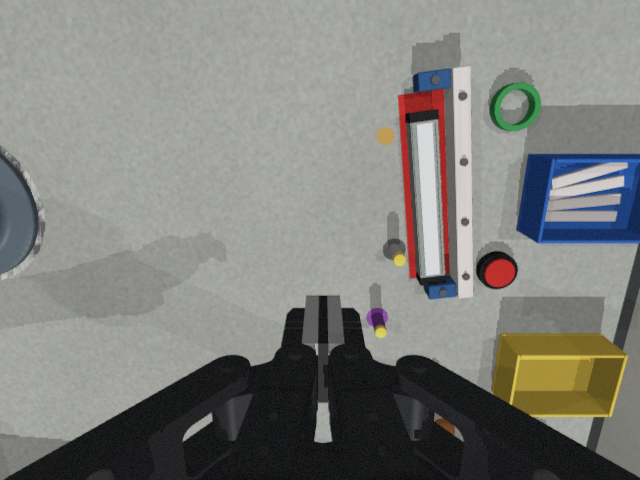

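The bar is now nearly parallel inside the bay, with ends at (423,115) and (432,280), 14 mm short of the fence. I'll push it flush with both fingers spread.

```bash
cat > fin.py <<'E'
from p import *
def fine(fn):
    robot.goto([0.52,0.05,0.42],[np.pi,0,1.57]); f=snap('wrist',fn); W=world(f); z=W[...,2]
    P=W-np.array([*OF,0]); X=P[...,0]*c+P[...,1]*s; Y=-P[...,0]*s+P[...,1]*c
    m=(z>.022)&(z<.0305)&(X>-.12)&(X<.0)&(abs(Y)<.131)
    n,l,st,_=cv2.connectedComponentsWithStats(m.astype(np.uint8)); k=1+st[1:,4].argmax()
    print(cv2.minAreaRect(np.stack([X[l==k],Y[l==k]],-1).astype(np.float32)*1000))
E
python3 - <<'E'
from fin import *
robot.grip(.6)
robot.goto([*w([-.085,0]),.10],[np.pi,0,YF]); robot.move_straight([*w([-.085,0]),.016],vel=.12)
print(robot.move_straight([*w([-.042,0]),.016],vel=.04,contact_N=18), robot.sense()['wrist_force'],RF.T@(robot.sense()['tcp_pos'][:2]-OF))
robot.move_straight([*w([-.085,0]),.016],vel=.1); robot.move_straight([*w([-.085,0]),.12],vel=.2)
fine('w5'); print(robot.sense()['t'])
E
```

```text
False [-12.67426175  -1.42343135   7.89212012] [-4.68254059e-02 -1.56177510e-05]
((-18.176956176757812, -11.756507873535156), (36.40478515625, 238.40936279296875), 0.03757055476307869)
32.4083
```

View pics/w5.png

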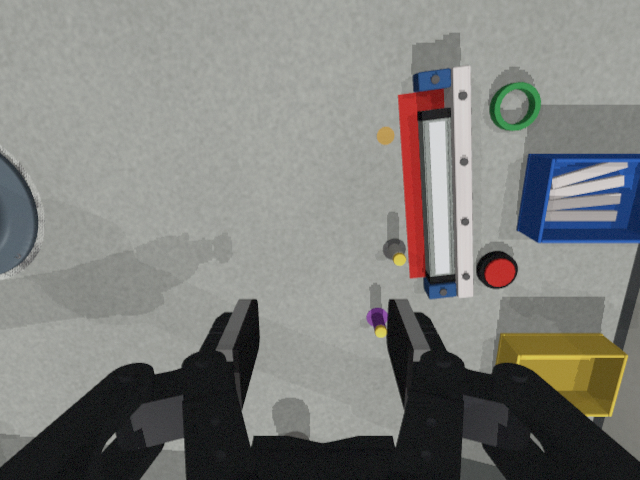

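The bar lies flush against the fence, with ends at (435,113) and (440,280): centre x = -18.2 mm, y = -11.8 mm, parallel to the fence. The robot is clear of everything, so I'm handing in.

```bash
python3 -c "
from plant import robot
print(robot.close_job())"
```

```text
the job is handed in; nothing more can be done
None
```

The bar went in behind the post first, then was swung home flush against the fence (centre at fixture x = -18.2 mm, y = -11.8 mm, parallel within 0.001 rad), and the job was handed in shortly after 32.4 s.

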